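# Set the tin-centring ring for the waiting tin

## Robot

A 6-joint arm with a two-finger parallel gripper is mounted at the origin on a cart in front of the work surface, level with it; the furniture and walls round the work are solid. World frame = base frame: x ahead of the robot, y to its left, z up, the work surface at z = 0. Lengths are in mm, angles in rad, forces in N, time in s.
With the tool pointing down it reaches from about 275 to 975 mm from the base axis. Payload 8.4 kg.
Tool frame: the origin (TCP) lies at the very end of the fingers, on their centre line; the grasp point (between the pads) lies 19 mm behind it; z points along the fingers, y is the line along which they close (so a half turn about z gives the same grasp; the last joint's range is limited). The gripper opens to 92 mm and grips with 3 to 60 N. Pads are 20 mm wide; open, the fingers measure 128 mm over their backs; the gripper's body (75 mm by 189 mm) begins 69 mm behind the grasp point.
Start: joints at [1.254, 0.353, 1.633, -0, 1.155, -0.002], TCP at [193.515, 594.289, 214.583] pointing down, gripper open.
Joint ranges: [-2.63, 2.63], [-0.92, 2.1], [0.06, 2.66], [-1.3, 4.44], [0, 2.69], [-3.02, 3.02]. Speed limits (rad/s): [2.22, 2.22, 2.79, 3.14, 3.14, 3.14].

## Interface

Orientations are given as a unit quaternion [x, y, z, w].
In Python, from bench import monitor, imaging, ticket gives the robot as it stands. The module is installed in compiled form; this text tells all that it offers.
- The arm moves only by the tool arm_command, never from a script. Its argument "commands" is a list of rows, each an object of numbers: "wx", "wy", "wz": the turn, a rotation vector about the world's x, y, z in degrees; "dx", "dy", "dz": the shift along the world's x, y, z in cm; "grip": the opening, from 0 (shut) to 1 (fully open). A call has 1 to 12 rows; each row is the pose to reach, as a shift and turn from the pose commanded when the call began; what a row does not reach only later rows make up. A row lasts 1/10 s, in which the tool goes at most 50 mm and 8.59 degrees, less where a joint would pass 70% of its speed; a pose out of reach is approached as far as the arm can. A call with a gripper value outside its range is refused whole. The fingers move at their own pace and stop on an object; the grip force is fixed at half the most. Time passes only in rows, so rows that repeat a pose let the fingers close. It gives the time, the measured TCP pose, the force, the opening and the grip force at its end, in the units of the state.
- monitor.sense(): the state, without advancing time (a new reading comes with each control period).
- imaging.snapshot(name): name is "scene" or "side" or "wrist"; returns a dict with "pixels" (420x560x3 uint8, red, green, blue), "fx", "fy", "cx", "cy" (pixels), "T" (4x4, takes a point from camera to world coordinates). Camera axes: x right, y down, z forward; pixel columns grow to the right and rows downward; lengths in mm; the calibration is good to about 2 mm. A picture is of the moment at which its call begins. There is no depth.
- ticket.finish_job(): hands the job in; it is judged then, once.
The state is a dict: "time_s": time; "joint_positions": joint angles; "qvel": joint speeds; "effort": joint torques, N m; "tool_pos": TCP position; "eef_rot": TCP orientation; "force": force on the tool from outside, world axes, zero at the start; "wrist_torque": the same for the moment, N m; "opening": opening from 0.0 (shut) to 1.0 (fully open); "grasp_force": force on a finger pad.
Only numpy, scipy, OpenCV 4.12 (cv2) and the standard library are available. Lean on these libraries where they do the work, as an engineer would, in place of code of your own. Each camera call takes 0.05 s, during which the arm holds its last target. There are 200 camera calls.

## Task

Set the round tin-centring fixture for the tin that stands in the three-sided bay: push the fixture's lever round its arc until the pointer stands on that tin's scale mark (small dot for the smallest tin, middle-sized dot for the middle tin, large dot for the largest tin). Leave the lever there and leave all three tins standing where they are.

Things in the scene. Friction and masses are not known exactly. Their poses are not given: they have to be found in the camera images.
- fixture: Fixed tin-centring fixture: white disc, 316 mm across, 12 mm thick; on it a turning metal ring (outer diameter 196 mm, top 24.5 mm above the table) and inside three upright pins (40 mm high, within 79 mm of the centre) that it drives. Origin: disc centre at table height, on the turning axis. The scale is on its own -x side, facing the robot. Steel pegs 21 mm high end the lever's travel.
- ring (a joint): Angle of ring and lever, 0 to 1.9 rad, counter-clockwise from above. Lever direction in the fixture's frame: (cos a, sin a), a = pi - 0.95 + value. 0.25 at the small-dot mark, 0.70 middle, 1.75 large; starts between middle and large. Friction only (about 3 to 4 N at the post), no spring or clicks: it stays where it is left.
- lever_post (a point): On the axis of the lever's upright post, 45 mm above the table, 108 mm from the fixture's centre. The post is a 12 mm steel rod with a black 18 mm knob 58 to 75 mm above the table; push it sideways. It stands on a 12 mm wide arm (top 21.5 mm above the table) outside the ring, with a narrow dark pointer (tip 121 mm from the centre).
- mark_small (a point): Middle of the scale line with the small dot (8 mm), on the disc's top, 126.5 mm from the fixture's centre: for tin_small. The line is 11 mm long and 4 mm wide; dots are centred 144.5 mm out. Seen from the robot the marks run small, middle, large from left to right.
- mark_medium (a point): Middle of the scale line with the middle-sized dot (14 mm), same radius: for tin_medium.
- mark_large (a point): Middle of the scale line with the large dot (22 mm), same radius: for tin_large.
- bay: The waiting bay, fixed: a low three-sided dark metal fence on the table (150 mm square inside, 18 mm high, 10 mm thick), its open side facing the robot. Origin: centre of the bay at table height. One of the three tins stands in it, about at its centre.
- tin_small: Closed gold tin, 68 mm diameter, 23 mm high; the smallest of the three. Loose. Origin: centre of its underside.
- tin_medium: Open empty gold tin, 85 mm diameter, 26 mm high; the middle size. Loose. Origin: centre of its underside.
- tin_large: Closed blue printed tin, 126 mm diameter, 39 mm high; the largest. Loose. Origin: centre of its underside.
Not all that is in view belongs to the job. What is shaped like the tin_medium but purple is not meant.

How it is judged (in metres and radians):
At the end, for the whole second after the job is handed in: The ring is at rest within 0.06 rad (about 3.5 degrees, 6 mm at the post) of the mark that belongs to the tin standing in the bay, and each tin is within 20 mm of where it started (((horizontal distance between tin_small and bay below 0.04 m and value of joint ring between 0.19 and 0.31 rad) or (horizontal distance between tin_medium and bay below 0.04 m and value of joint ring between 0.64 and 0.76 rad) or (horizontal distance between tin_large and bay below 0.04 m and value of joint ring between 1.69 and 1.81 rad)) and velocity of joint ring between -0.02 and 0.02 rad/s and distance of each of tin_small, tin_medium, tin_large from where it was at the start of the episode below 0.02 m); the robot touches nothing.
It fails at once if the small tin is shoved away or lifted (moved more than 20 mm) (distance of tin_small from where it was at the start of the episode above 0.02 m).
It fails at once if the medium tin is shoved away or lifted (moved more than 20 mm) (distance of tin_medium from where it was at the start of the episode above 0.02 m).
It fails at once if the large tin is shoved away or lifted (moved more than 20 mm) (distance of tin_large from where it was at the start of the episode above 0.02 m).
It also fails if it takes over 42 s, if anything falls off the work surface, if the arm or the gripper's body presses on something with over 40 N, if the wrist force passes 120 N, or if a joint passes its speed limit or range.

## Working session

There is one attempt and no reset: what is moved stays moved. The work goes in short steps, Python scripts to look and compute and a tool call to move; the robot and the scene stay as the last step left them, time stands still between calls to the robot, and variables do not carry over. Pictures are saved under pics/ and viewed, at most 10 in all, crops included, and the job is handed in when it is done.

Besides the shell and the picture viewer there is one more tool, called as name(argument=value, ...) on one line, values as JSON. arm_command: Moves the arm, as the interface text tells. Its arguments: {"type":"object","properties":{"commands":{"type":"array","items":{"type":"object","properties":{"wx":{"type":"number"},"wy":{"type":"number"},"wz":{"type":"number"},"dx":{"type":"number"},"dy":{"type":"number"},"dz":{"type":"number"},"grip":{"type":"number"}}}}},"required":["commands"]}

```bash
mkdir -p pics
cat > h.py <<'E'
import numpy as np, cv2
from bench import monitor, imaging, ticket
def snap(n,f):
    s=imaging.snapshot(n); cv2.imwrite(f'pics/{f}.png',cv2.cvtColor(np.asarray(s['pixels']),cv2.COLOR_RGB2BGR))
    np.savez(f'pics/{f}.npz',**{k:np.asarray(v) for k,v in s.items()}); return s
def ray(s,u,v,z):
    T=np.asarray(s['T']); d=T[:3,:3]@np.array([(u-s['cx'])/s['fx'],(v-s['cy'])/s['fy'],1]); o=T[:3,3]
    return o+d*(z-o[2])/d[2]
def proj(s,p):
    T=np.asarray(s['T']); c=T[:3,:3].T@(np.asarray(p)-T[:3,3]); return [float(s['fx']*c[0]/c[2]+s['cx']),float(s['fy']*c[1]/c[2]+s['cy'])]
E
python3 - <<'E'
from h import *
for n in("scene","side","wrist"):
    s=snap(n,n+'0'); print(n,np.round(s['T'],2).tolist(),s['fx'])
a=cv2.imread('pics/scene0.png');b=cv2.imread('pics/side0.png')
E
```

```text
scene [[0.55, -0.61, 0.56, -182.32], [-0.83, -0.4, 0.39, -563.12], [-0.02, -0.68, -0.73, 939.97], [0.0, 0.0, 0.0, 1.0]] 407.94321549636146
side [[1.0, 0.03, -0.05, 575.13], [0.06, -0.47, 0.88, -1421.89], [0.0, -0.88, -0.47, 771.74], [0.0, 0.0, 0.0, 1.0]] 544.5208258798541
wrist [[0.31, 0.92, 0.23, 129.42], [0.95, -0.3, -0.07, 614.97], [-0.0, 0.24, -0.97, 384.72], [0.0, 0.0, 0.0, 1.0]] 333.5306312514944
```

View pics/scene0.png

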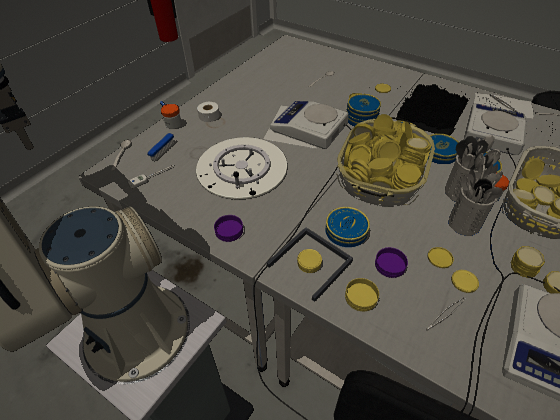

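View pics/side0.png

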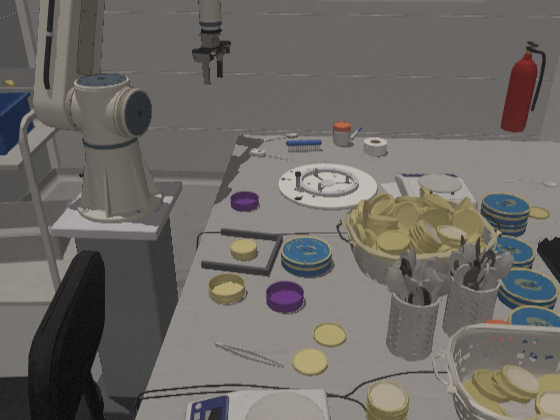

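The scene view shows the bay at about (310,262) with a gold tin at (310,260). The other gold tin, which is open, is at (362,295). The blue tin is at (347,225), purple ones are at (229,228) and (391,262), and loose gold lids are at (440,257) and (465,281). The fixture disc is at (242,167). The side view agrees: bay tin at (244,249), fixture at (328,185).

Could be taken for the bay tin: small closed gold tin (310,260), medium open gold tin (362,295), purple tin (391,262), lids. The description points to (310,260). Could be taken for the lever post: the three pins inside the ring, or the dark post by the scale. I'll check both in one crop and measure.

Run:
```python
from h import *
a=cv2.imread('pics/scene0.png');b=cv2.imread('pics/side0.png')
r=lambda i,x,y,w,h,W,H:cv2.resize(i[y:y+h,x:x+w],(W,H),interpolation=cv2.INTER_CUBIC)
m=np.vstack([np.hstack([r(a,192,132,100,75,400,300),r(b,275,155,107,60,400,300)]),np.hstack([r(a,260,220,130,97,400,300),r(b,190,215,120,90,400,300)])])
cv2.imwrite('pics/m.png',m)
for f,(x,y,w,h),(cu,cv_) in(('scene0',(190,130,105,75),(242,167)),('side0',(272,155,112,56),(328,185))):
    i=cv2.imread(f'pics/{f}.png');s=dict(np.load(f'pics/{f}.npz'))
    hsv=cv2.cvtColor(i,cv2.COLOR_BGR2HSV); 
    print(f,'disc',i[cv_-3,cu-40],'table',i[y+1,x+5])
    g=cv2.cvtColor(i,cv2.COLOR_BGR2GRAY)[y:y+h,x:x+w]
    t,mk=cv2.threshold(g,0,255,cv2.THRESH_OTSU)
    c=max(cv2.findContours(mk,0,1)[0],key=cv2.contourArea)
    p=cv2.convexHull(c)[:,0]+[x,y]
    P=np.array([ray(s,u,v,12)[:2] for u,v in p],np.float32)
    print(t,len(P),cv2.fitEllipse(P),cv2.minEnclosingCircle(P))
    # gold tins
    gm=cv2.inRange(hsv,(18,80,90),(35,255,255))
    for c in cv2.findContours(gm,0,1)[0]:
        if cv2.contourArea(c)>150:
            P=np.array([ray(s,u,v,24)[:2] for u,v in c[:,0]],np.float32); q,rr=cv2.minEnclosingCircle(P)
            if rr<70: print(' gold',cv2.boundingRect(c),np.round(q),round(rr*2))
print(proj(s,[500,300,0]))
```

```text
scene0 disc [156 173 179] table [ 96 106 110]
131.0 29 ((653.5547485351562, 144.7062530517578), (313.9603576660156, 388.4767150878906), 81.48920440673828) ((659.0078125, 135.34506225585938), 194.28887939453125)
 gold (345, 283, 34, 24) [ 381. -421.] 84
 gold (546, 271, 14, 21) [ 694. -829.] 68
 gold (452, 269, 27, 23) [ 566. -628.] 71
 gold (297, 249, 25, 22) [ 402. -253.] 72
 gold (428, 247, 26, 20) [ 606. -550.] 68
 gold (517, 246, 28, 22) [ 740. -754.] 73
 gold (326, 207, 44, 33) [ 579. -280.] 130
side0 disc [181 187 191] table [126 131 136]
155.0 34 ((630.4552001953125, 139.67100524902344), (309.9546203613281, 346.2758483886719), 23.427705764770508) ((635.67041015625, 131.53761291503906), 178.1155548095703)
 gold (366, 384, 43, 36) [ 713. -745.] 94
 gold (292, 349, 35, 27) [ 582. -652.] 69
 gold (313, 323, 33, 24) [ 621. -574.] 69
 gold (208, 274, 37, 30) [ 388. -435.] 110
 gold (231, 240, 26, 20) [ 410. -271.] 91
 gold (524, 199, 25, 20) [1212.   -5.] 115
[289.9236060412229, 166.07488993676262]
```

View pics/m.png

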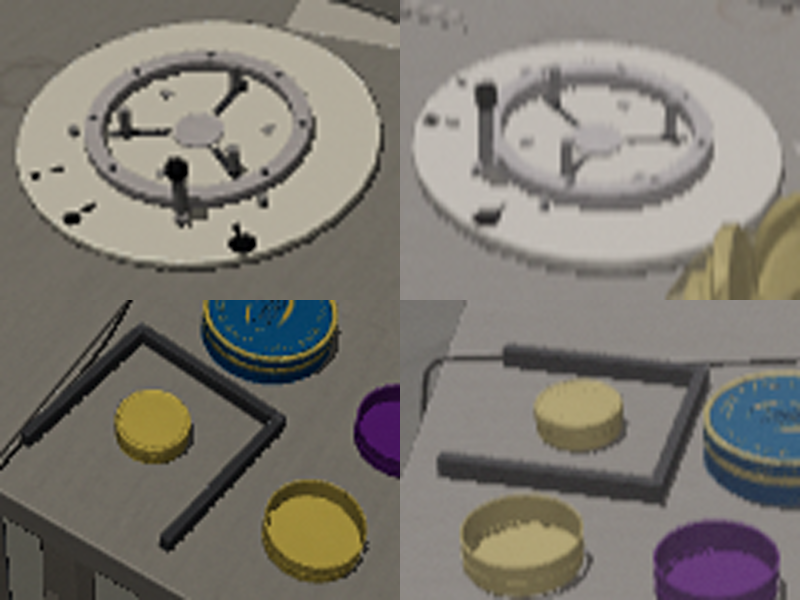

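View pics/wrist0.png

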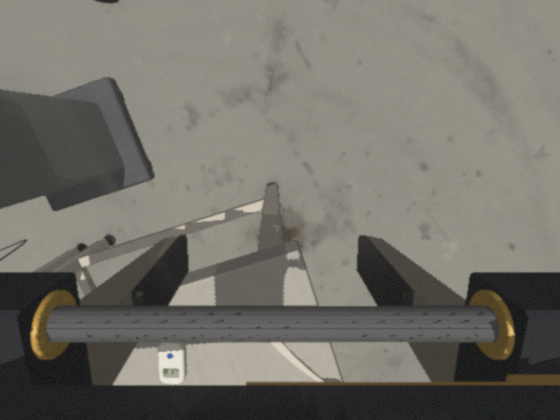

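Bay tin is closed, gold and about 70 mm across, so it is tin_small and the target is 0.25. In the scene crop (4x, origin (192,132)) the dots are: small at about (201,176), middle at (210,186.5), large at (252.5,193). The post knob is at about (236,174) and its base at about (238,185). Next I measure the fixture pose from the dots and check it against the disc outline.

Run:
```python
from h import *
from scipy.optimize import least_squares
R=lambda t:np.array([[np.cos(t),-np.sin(t)],[np.sin(t),np.cos(t)]])
for f,(x,y,w,h),guess,knob in(('scene0',(190,130,105,75),[(200.7,175.7),(210,186.5),(252.5,192.7)],(236.3,174)),('side0',(272,155,112,56),[(283.3,179),(290.3,171.5),(298,198)],(298,174))):
    i=cv2.imread(f'pics/{f}.png');s=dict(np.load(f'pics/{f}.npz'))
    g=cv2.cvtColor(i,cv2.COLOR_BGR2GRAY)
    mk=(g<85).astype(np.uint8); n,l,st,ce=cv2.connectedComponentsWithStats(mk)
    for k in range(1,n):
        if x<ce[k][0]<x+w and y<ce[k][1]<y+h and st[k][4]<200: print(f,np.round(ce[k],1),st[k],np.round(ray(s,*ce[k],12)[:2]),np.round(ray(s,*ce[k],66)[:2]))
    D=np.array([ray(s,*p,12)[:2] for p in guess])
    print(D.round())
    # white disc outline
    sub=((g>(140 if f=='scene0' else 165))*255).astype(np.uint8); m=np.zeros_like(sub); m[y:y+h,x:x+w]=sub[y:y+h,x:x+w]
    m=cv2.morphologyEx(m,cv2.MORPH_OPEN,np.ones((5,5)))
    c=max(cv2.findContours(m,0,1)[0],key=cv2.contourArea); hu=cv2.convexHull(c)[:,0]
    P=np.array([ray(s,*p,12)[:2] for p in hu])
    r=least_squares(lambda q:np.hypot(*(P-q).T)-158,P.mean(0),loss='soft_l1',f_scale=2); print('disc',r.x.round(1),np.round(r.fun).astype(int))
    c0=r.x
    for d in D: print('r',np.hypot(*(d-c0)).round(1),'ang',np.degrees(np.arctan2(*(d-c0)[::-1])).round(1))
    k=ray(s,*knob,66)[:2]-c0; print('knob r',np.hypot(*k),np.degrees(np.arctan2(k[1],k[0])))
print('nominal',np.degrees(np.pi-.95+np.array([.25,.7,1.75])))
```

```text
scene0 [254. 137.] [254 137   1   1   1] [774. 205.] [718. 160.]
scene0 [259. 138.] [259 138   1   1   1] [779. 186.] [723. 142.]
scene0 [216. 143.] [216 143   1   1   1] [670. 301.] [620. 251.]
scene0 [244.5 145. ] [244 145   2   1   2] [717. 206.] [664. 162.]
scene0 [236.3 154.9] [218 147  46  21 176] [656. 197.] [607. 153.]
scene0 [261. 150.] [261 150   1   1   1] [726. 139.] [673.  98.]
scene0 [284. 154.] [284 154   1   1   1] [752.  58.] [697.  21.]
scene0 [233. 156.] [233 156   1   1   1] [645. 203.] [597. 159.]
scene0 [285. 156.] [285 156   1   1   1] [744.  49.] [690.  13.]
scene0 [198. 159.] [198 159   1   1   1] [566. 297.] [522. 247.]
scene0 [264. 158.] [264 158   1   1   1] [696. 105.] [644.  66.]
scene0 [286. 158.] [286 158   1   1   1] [737.  40.] [684.   5.]
scene0 [215. 161.] [215 161   1   1   1] [590. 239.] [545. 193.]
scene0 [267.  162.5] [267 162   1   2   2] [682.  82.] [631.  45.]
scene0 [262.6 189.2] [234 163  54  37 132] [565.  18.] [522. -15.]
scene0 [210.3 164.7] [210 164   2   2   3] [566. 241.] [523. 194.]
scene0 [248.9 172.1] [244 168   9   9  32] [608. 1
[... 1530 characters left out ...]
 [604.  64.]
side0 [299. 182.] [299 182   1   1   1] [536. 151.] [539.  39.]
side0 [346.5 182. ] [345 182   4   1   4] [688. 160.] [680.  48.]
side0 [295. 189.] [295 189   1   1   1] [525. 100.] [529.  -8.]
side0 [321. 188.] [321 188   1   1   1] [606. 112.] [604.   3.]
side0 [376. 193.] [376 193   1   1   1] [775.  88.] [761. -19.]
side0 [298.2 198.3] [295 197   7   3  13] [538.  37.] [540. -66.]
[[485. 170.]
 [505. 229.]
 [537.  39.]]
disc [623.8 149.9] [ -1  -2  -1  -1   0  -1   0   0   0   0  -1   1   0   0   1   0  -1  -1
  -3 -25 -48  -9]
r 140.5 ang 171.9
r 143.2 ang 146.4
r 140.6 ang -128.2
knob r 105.21882134210819 -148.57615329531984
nominal [139.89295434 165.67605512 225.83662361]
```

```bash
cat >> h.py <<'E'
from scipy.spatial.transform import Rotation as Ro
C=np.array([624,150.])
def st():
    q=monitor.sense(); y=Ro.from_quat(q['eef_rot']).as_matrix()[:,1]
    print(q['time_s'],np.round(q['tool_pos'],1),'yawY',np.degrees(np.arctan2(y[1],y[0])).round(1),'op',q['opening'],'F',np.round(q['force'],1),'q',np.round(q['joint_positions'],2)); return q
def post(a,r=108): a=np.radians(a); return (C+r*np.array([np.cos(a),np.sin(a)])).round(1)
E
python3 -c "
from h import *
q=st(); print(q['eef_rot'])
for a in (211.2,200,190,180,170,160,150,146): print(a,post(a), (post(a)-q['tool_pos'][:2]).round(1))"
```

```text
0.15 [193.4 593.9 214. ] yawY 72.0 op 1.0007463196561377 F [ 0.1 -0.   0. ] q [ 1.25  0.35  1.63 -0.    1.16 -0.  ]
[ 1.56754538e-01  9.87637450e-01 -5.24716560e-04 -7.72489227e-05]
211.2 [531.6  94.1] [ 338.2 -499.8]
200 [522.5 113.1] [ 329.1 -480.8]
190 [517.6 131.2] [ 324.2 -462.7]
180 [516. 150.] [ 322.6 -443.9]
170 [517.6 168.8] [ 324.2 -425.1]
160 [522.5 186.9] [ 329.1 -407. ]
150 [530.5 204. ] [ 337.1 -389.9]
146 [534.5 210.4] [ 341.1 -383.5]
```

arm_command(commands=[{"dx": 33.8,"dy": -50,"wz": 49,"grip": 0.33},{"dx": 33.8,"dy": -50,"wz": 49,"grip": 0.33},{"dx": 33.8,"dy": -50,"wz": 49,"grip": 0.33},{"dx": 33.8,"dy": -50,"wz": 49,"grip": 0.33},{"dx": 33.8,"dy": -50,"wz": 49,"grip": 0.33},{"dx": 33.8,"dy": -50,"wz": 49,"grip": 0.33},{"dx": 33.8,"dy": -50,"wz": 49,"grip": 0.33},{"dx": 33.8,"dy": -50,"wz": 49,"grip": 0.33},{"dx": 33.8,"dy": -50,"wz": 49,"grip": 0.33},{"dx": 33.8,"dy": -50,"wz": 49,"grip": 0.33},{"dx": 33.8,"dy": -50,"wz": 49,"grip": 0.33},{"dx": 33.8,"dy": -50,"wz": 49,"grip": 0.33}])

```text
invalid input
```

arm_command(commands=[{"grip": 0.33},{"grip": 0.33},{"grip": 0.33},{"grip": 0.33}])

```text
invalid input
```

```bash
python3 -c "
from h import *
st(); s=snap('wrist','w1'); print([proj(s,[*post(a),z]) for a,z in((211.2,75),(146,12))])"
```

```text
0.15 [193.4 593.9 214. ] yawY 72.0 op 1.0007463196561377 F [ 0.1 -0.   0. ] q [ 1.25  0.35  1.63 -0.    1.16 -0.  ]
[[-14.801258165760032, 559.1828749286628], [93.63131872424213, 488.00284128460237]]
```

View pics/w1.png

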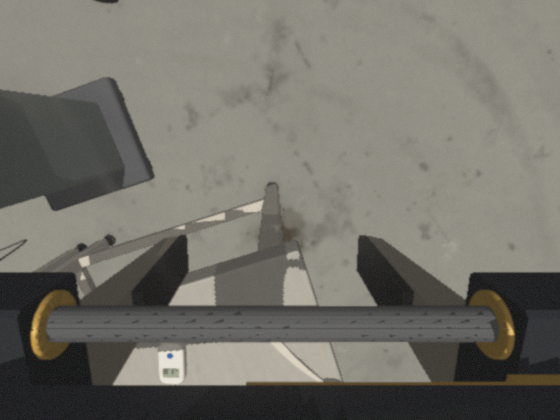

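The picture is unchanged because both move calls were refused. I'll try again with every key in each row.

arm_command(commands=[{"dx": 33.8,"dy": -50,"dz": 0,"wx": 0,"wy": 0,"wz": 49,"grip": 0.33},{"dx": 33.8,"dy": -50,"dz": 0,"wx": 0,"wy": 0,"wz": 49,"grip": 0.33}])

```text
time_s: 0.4
tool_pos: [249.1, 511.4, 214.1]
eef_rot: [0.004, 1.0, -0.0, -0.0]
force: [1.6, 0.3, 1.4]
opening: 0.847
grasp_force: 0.0
```

arm_command(commands=[{"dx": 28.2,"dy": -41.7,"dz": 0,"wx": 0,"wy": 0,"wz": 32,"grip": 0.33},{"dx": 28.2,"dy": -41.7,"dz": 0,"wx": 0,"wy": 0,"wz": 32,"grip": 0.33},{"dx": 28.2,"dy": -41.7,"dz": 0,"wx": 0,"wy": 0,"wz": 32,"grip": 0.33},{"dx": 28.2,"dy": -41.7,"dz": 0,"wx": 0,"wy": 0,"wz": 32,"grip": 0.33},{"dx": 28.2,"dy": -41.7,"dz": 0,"wx": 0,"wy": 0,"wz": 32,"grip": 0.33},{"dx": 28.2,"dy": -41.7,"dz": 0,"wx": 0,"wy": 0,"wz": 32,"grip": 0.33},{"dx": 28.2,"dy": -41.7,"dz": 0,"wx": 0,"wy": 0,"wz": 32,"grip": 0.33},{"dx": 28.2,"dy": -41.7,"dz": 0,"wx": 0,"wy": 0,"wz": 32,"grip": 0.33},{"dx": 28.2,"dy": -41.7,"dz": 0,"wx": 0,"wy": 0,"wz": 32,"grip": 0.33},{"dx": 28.2,"dy": -41.7,"dz": 0,"wx": 0,"wy": 0,"wz": 32,"grip": 0.33},{"dx": 28.2,"dy": -41.7,"dz": 0,"wx": 0,"wy": 0,"wz": 32,"grip": 0.33},{"dx": 28.2,"dy": -41.7,"dz": 0,"wx": 0,"wy": 0,"wz": 32,"grip": 0.33}])

```text
time_s: 1.6
tool_pos: [532.0, 93.3, 214.4]
eef_rot: [-0.266, 0.964, -0.0, -0.0]
force: [0.2, 0.9, 0.2]
opening: 0.328
grasp_force: 0.0
```

```bash
python3 -c "
from h import *
st(); s=snap('wrist','w2'); print([proj(s,[*post(a),z]) for a,z in((211.2,75),(146,12))])"
```

```text
1.6 [532.   93.3 214.4] yawY 120.9 op 0.3281395560531049 F [0.2 0.9 0.2] q [ 0.17  0.22  1.82 -0.    1.1  -1.94]
[[272.4118608935622, 198.48782948681065], [355.7374858027312, 238.712350921116]]
```

View pics/w2.png

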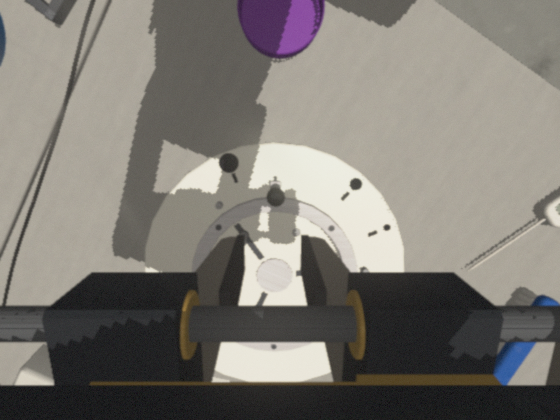

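The wrist view shows the knob at (275,196), 3 px from the predicted point. The small dot is at (387,227), the middle at (356,184), the large at (229,162). The fingers will straddle the post, so I descend.

arm_command(commands=[{"dx": -0.3,"dy": 0.2,"dz": -5,"wx": 0,"wy": 0,"wz": 0,"grip": 0.33},{"dx": -0.3,"dy": 0.2,"dz": -9,"wx": 0,"wy": 0,"wz": 0,"grip": 0.33},{"dx": -0.3,"dy": 0.2,"dz": -12,"wx": 0,"wy": 0,"wz": 0,"grip": 0.33},{"dx": -0.3,"dy": 0.2,"dz": -14,"wx": 0,"wy": 0,"wz": 0,"grip": 0.33},{"dx": -0.3,"dy": 0.2,"dz": -16,"wx": 0,"wy": 0,"wz": 0,"grip": 0.33},{"dx": -0.3,"dy": 0.2,"dz": -17.5,"wx": 0,"wy": 0,"wz": 0,"grip": 0.33},{"dx": -0.3,"dy": 0.2,"dz": -18.2,"wx": 0,"wy": 0,"wz": 0,"grip": 0.33},{"dx": -0.3,"dy": 0.2,"dz": -18.2,"wx": 0,"wy": 0,"wz": 0,"grip": 0.33}])

```text
time_s: 2.45
tool_pos: [526.9, 98.1, 32.0]
eef_rot: [-0.268, 0.963, 0.0, -0.001]
force: [0.1, -0.5, -0.0]
opening: 0.33
grasp_force: 0.0
```

```bash
python3 -c "
from h import *
q=st()
for a in (211.2,200,190,180,170,160,150,146,144): print(a,post(a), (post(a)-q['tool_pos'][:2]).round(1))"
```

```text
2.45 [526.9  98.1  32. ] yawY 121.1 op 0.32992360197951204 F [ 0.1 -0.5 -0. ] q [ 0.18  0.47  1.96  0.    0.72 -1.93]
211.2 [531.6  94.1] [ 4.7 -4. ]
200 [522.5 113.1] [-4.4 15. ]
190 [517.6 131.2] [-9.3 33.1]
180 [516. 150.] [-10.9  51.9]
170 [517.6 168.8] [-9.3 70.7]
160 [522.5 186.9] [-4.4 88.8]
150 [530.5 204. ] [  3.6 105.9]
146 [534.5 210.4] [  7.6 112.3]
144 [536.6 213.5] [  9.7 115.4]
```

arm_command(commands=[{"dx": 0,"dy": 0.46,"dz": 0,"wx": 0,"wy": 0,"wz": -5,"grip": 0.33},{"dx": -0.37,"dy": 1.32,"dz": 0,"wx": 0,"wy": 0,"wz": -10,"grip": 0.33},{"dx": -0.67,"dy": 2.21,"dz": 0,"wx": 0,"wy": 0,"wz": -15,"grip": 0.33},{"dx": -0.89,"dy": 3.13,"dz": 0,"wx": 0,"wy": 0,"wz": -20,"grip": 0.33},{"dx": -1.03,"dy": 4.06,"dz": 0,"wx": 0,"wy": 0,"wz": -25,"grip": 0.33},{"dx": -1.09,"dy": 5.0,"dz": 0,"wx": 0,"wy": 0,"wz": -30,"grip": 0.33},{"dx": -1.06,"dy": 5.94,"dz": 0,"wx": 0,"wy": 0,"wz": -35,"grip": 0.33},{"dx": -0.96,"dy": 6.88,"dz": 0,"wx": 0,"wy": 0,"wz": -40,"grip": 0.33},{"dx": -0.77,"dy": 7.8,"dz": 0,"wx": 0,"wy": 0,"wz": -45,"grip": 0.33},{"dx": -0.5,"dy": 8.71,"dz": 0,"wx": 0,"wy": 0,"wz": -50,"grip": 0.33},{"dx": -0.16,"dy": 9.58,"dz": 0,"wx": 0,"wy": 0,"wz": -55,"grip": 0.33},{"dx": 0.26,"dy": 10.43,"dz": 0,"wx": 0,"wy": 0,"wz": -60,"grip": 0.33}])

```text
time_s: 3.65
tool_pos: [529.4, 201.5, 33.2]
eef_rot: [0.251, 0.968, -0.001, -0.001]
force: [-2.4, -4.1, 0.4]
opening: 0.334
grasp_force: 2.3
```

```bash
python3 -c "
from h import *
st(); 
for n in ('wrist','side','scene'): snap(n,n+'3')
a,b,c=[cv2.imread(f'pics/{n}3.png') for n in('wrist','side','scene')]
r=lambda i,x,y,w,h,W,H:cv2.resize(i[y:y+h,x:x+w],(W,H),interpolation=cv2.INTER_CUBIC)
cv2.imwrite('pics/m3.png',np.vstack([np.hstack([r(c,192,132,100,75,400,300),r(b,275,145,107,70,400,300)]),cv2.resize(a[120:330],(800,300))]))"
```

```text
3.65 [529.4 201.5  33.2] yawY 60.9 op 0.33373704120722925 F [-2.4 -4.1  0.4] q [ 0.36  0.5   1.89 -0.    0.76 -0.7 ]
```

View pics/m3.png

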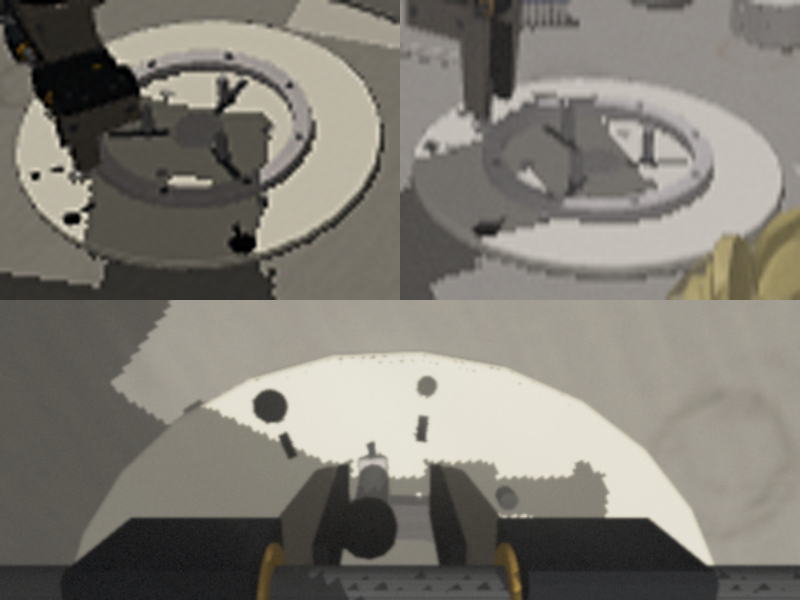

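The wrist panel shows the pointer tip at montage (372,445). The small-dot line is at (421,428) with its dot at (427,385), and the middle dot is at (270,407). The post rests on the trailing finger with a 4 N push. Next I work out the angle still to go.

```bash
cat >> h.py <<'E'
def angs(s,pts):
    for n,u,v,z in pts:
        d=ray(s,u,v,z)[:2]-C; print(n,'r',np.hypot(*d).round(1),'ang',(np.degrees(np.arctan2(d[1],d[0]))%360).round(2))
E
python3 -c "
from h import *
s=dict(np.load('pics/wrist3.npz'))
f=lambda x,y:(x*.7,120+(y-300)*.7)
angs(s,[('tip',*f(372,445),19),('tipbase',*f(371,456),19),('knob',*f(370,525),75),('dotS',*f(427,385),12),('lineS',*f(421.5,428),12),('dotM',*f(270,407),12),('lineM',*f(288,445),12)])
q=monitor.sense(); d=q['tool_pos'][:2]-C; print(np.hypot(*d),np.degrees(np.arctan2(d[1],d[0])))
for a in (148,146,145,144,143,142): print(a,(post(a)-q['tool_pos'][:2]).round(1))
"
```

```text
tip r 121.7 ang 154.65
tipbase r 117.1 ang 155.02
knob r 113.4 ang 154.22
dotS r 145.5 ang 145.25
lineS r 127.4 ang 145.32
dotM r 144.6 ang 171.15
lineM r 127.1 ang 170.9
106.67585359407299 150.74970417334106
148 [1.5 5.1]
146 [3.6 8.3]
145 [4.6 9.8]
144 [ 5.7 11.4]
143 [ 6.8 12.9]
142 [ 8.  14.4]
```

arm_command(commands=[{"dx": 0.2,"dy": 0.4,"dz": 0,"wx": 0,"wy": 0,"wz": -2,"grip": 0.33},{"dx": 0.4,"dy": 0.8,"dz": 0,"wx": 0,"wy": 0,"wz": -5,"grip": 0.33},{"dx": 0.65,"dy": 1.15,"dz": 0,"wx": 0,"wy": 0,"wz": -7,"grip": 0.33},{"dx": 0.8,"dy": 1.4,"dz": 0,"wx": 0,"wy": 0,"wz": -9,"grip": 0.33},{"dx": 0.85,"dy": 1.48,"dz": 0,"wx": 0,"wy": 0,"wz": -9,"grip": 0.33},{"dx": 0.85,"dy": 1.48,"dz": 0,"wx": 0,"wy": 0,"wz": -9,"grip": 0.33}])

```text
time_s: 4.4
tool_pos: [539.4, 216.0, 33.0]
eef_rot: [0.324, 0.946, 0.0, 0.0]
force: [-1.5, -2.0, 0.6]
opening: 0.332
grasp_force: 1.1
```

```bash
python3 -c "
from h import *
st(); s=snap('wrist','w4'); a=cv2.imread('pics/w4.png')
cv2.imwrite('pics/m4.png',cv2.resize(a[150:300,180:380],(800,600),interpolation=cv2.INTER_CUBIC))"
```

```text
4.4 [539.4 216.   33. ] yawY 52.2 op 0.33175812681074524 F [-1.5 -2.   0.6] q [ 0.38  0.51  1.86 -0.    0.77 -0.53]
```

View pics/m4.png

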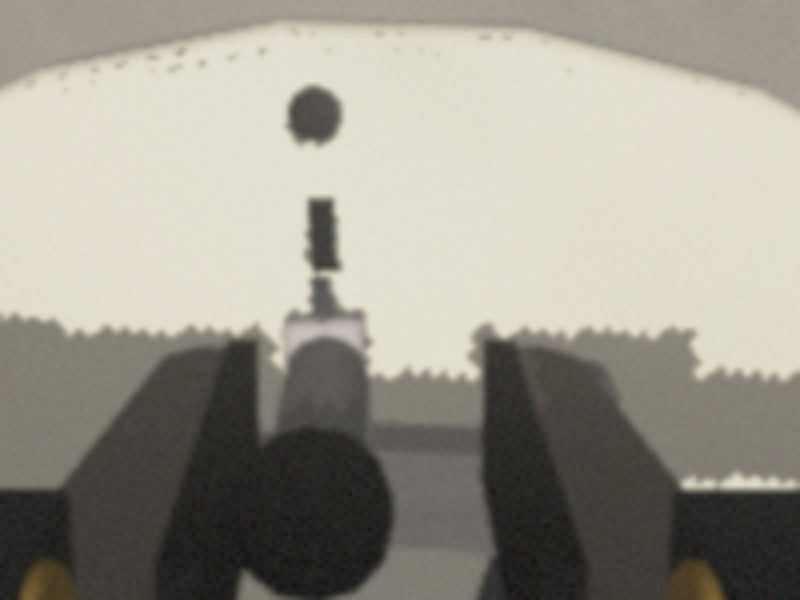

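The pointer tip at (321,285) is in line with the small-dot mark at (322,235) and dot at (314,115), within about 1 mm. I'll back off the finger and lift.

arm_command(commands=[{"dx": -0.3,"dy": -0.4,"dz": 0,"wx": 0,"wy": 0,"wz": 0,"grip": 0.33},{"dx": -0.3,"dy": -0.4,"dz": 0,"wx": 0,"wy": 0,"wz": 0,"grip": 0.33},{"dx": -0.3,"dy": -0.4,"dz": 2,"wx": 0,"wy": 0,"wz": 0,"grip": 0.33},{"dx": -0.3,"dy": -0.4,"dz": 5,"wx": 0,"wy": 0,"wz": 0,"grip": 0.33},{"dx": -0.3,"dy": -0.4,"dz": 9,"wx": 0,"wy": 0,"wz": 0,"grip": 0.33},{"dx": -0.3,"dy": -0.4,"dz": 13,"wx": 0,"wy": 0,"wz": 0,"grip": 0.33},{"dx": -0.3,"dy": -0.4,"dz": 17,"wx": 0,"wy": 0,"wz": 0,"grip": 0.33},{"dx": -0.3,"dy": -0.4,"dz": 18,"wx": 0,"wy": 0,"wz": 0,"grip": 0.33},{"dx": -0.3,"dy": -0.4,"dz": 18,"wx": 0,"wy": 0,"wz": 0,"grip": 0.33}])

```text
time_s: 5.35
tool_pos: [537.3, 212.6, 214.4]
eef_rot: [0.325, 0.946, 0.001, 0.001]
force: [0.7, 0.8, -0.8]
opening: 0.331
grasp_force: 0.0
```

```bash
python3 -c "
from h import *
st(); s=snap('wrist','w5'); a=cv2.imread('pics/w5.png')
x,y=map(int,proj(s,[*post(145.6,120),20])); x0=max(x-80,0);y0=max(y-60,0);print(x0,y0)
cv2.imwrite('pics/m5.png',cv2.resize(a[y0:y0+120,x0:x0+160],(800,600),interpolation=cv2.INTER_CUBIC))"
```

```text
5.35 [537.3 212.6 214.4] yawY 52.1 op 0.3314327116357275 F [ 0.7  0.8 -0.8] q [ 0.37  0.28  1.74  0.    1.12 -0.53]
188 116
```

View pics/m5.png

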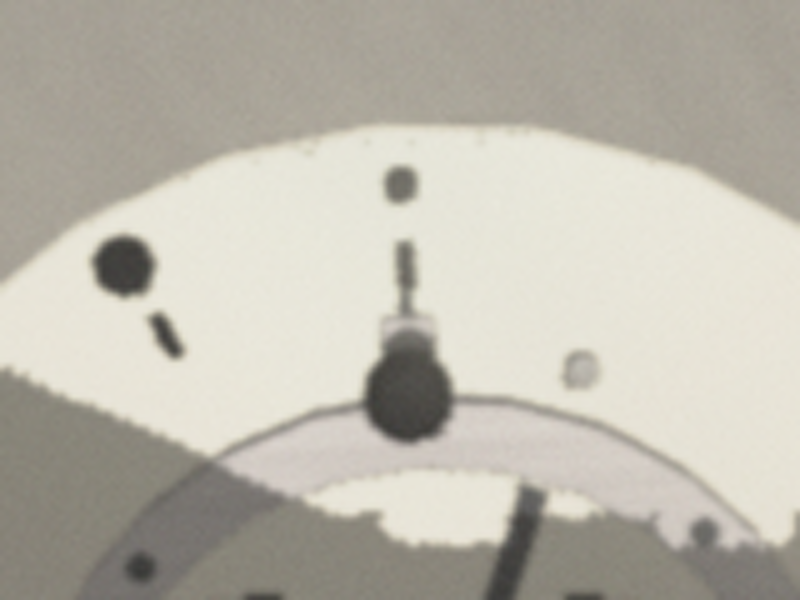

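The lever stayed put: pointer (405,300), mark (405,265) and dot (400,184) are in one line. The arm is clear, so I'm handing in.

```bash
python3 -c "
from h import *
print(ticket.finish_job())"
```

```text
the job is handed in; nothing more can be done
None
```

The small tin stands in the bay, so I pushed the lever to the small-dot mark. In the last picture the pointer was in line with it, the arm was clear and never went near the tins, and the job is handed in (no verdict was returned).

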